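Sweep the shortbread off the board into the tray

TASK

Clear the shortbread from the white cutting board: sweep the three biscuits with the fingertips across the board and off its long edge, so that all three end up lying in the shallow metal tray alongside. Only push the biscuits, never pick them up or lift them, and leave the cupcake on the board and those on the cooling rack standing where they are.

Things in the scene. Friction and masses are not known exactly. Their poses are not given: they have to be found in the camera images.
- board: white plastic cutting board, fixed, 300 mm along its x, 260 mm along its y, 18 mm thick; origin at the centre of its underside, z up. Three biscuits and a cupcake lie on it in four rows, one to a row, about 70 mm apart along the board's x
- tray_in (a point): centre of the inner floor of the shallow aluminium tray, fixed, axes as the board's. Outside 340 mm along x, 120 mm along y; walls 3 mm thick, 16 mm high (2 mm below the board's top), floor 3 mm thick. It lies along one long side of the board, at its +y or its -y (this varies), 3 mm gap, this point 193 mm from the board's centre
- rack: wire cooling rack, fixed, 300 x 120 mm and 17 mm high, along the opposite side of the board, with two cupcakes on it; origin at the centre of its underside, axes as the board's
- square: shortbread biscuit lying flat, golden, square, 38 x 38 mm, 12 mm thick, 10 to 21 g, loose on the cutting board at the start; origin at the centre of its underside
- oblong: shortbread biscuit lying flat, golden, oblong, 44 mm along its x by 28 mm along its y, 12 mm thick, 10 to 21 g, loose on the cutting board at the start; origin at the centre of its underside
- disc: shortbread biscuit lying flat, golden, round, 40 mm across, 12 mm thick, 10 to 21 g, loose on the cutting board at the start; origin at the centre of its underside
- cupcake: cupcake in a pleated paper case, 56 mm across at its widest, 44 mm high, 60 g, loose, standing upright on the board among the biscuits; origin at the centre of its underside, z up
- rack_cake1: cupcake in a pleated paper case, 56 mm across at its widest, 44 mm high, 60 g, loose, standing upright on the rack; origin at the centre of its underside, z up
- rack_cake2: cupcake in a pleated paper case, 56 mm across at its widest, 44 mm high, 60 g, loose, standing upright on the rack; origin at the centre of its underside, z up

How it is judged:
By the outcome, as a careful person would: the job done as asked, in the order asked, and still so for the second after the job is handed in, with the robot touching nothing.
It also fails if it takes over 72 s, if anything falls off the work surface, if the arm or the gripper's body presses on something with over 40 N, if the wrist force passes 120 N, or if a joint passes its speed limit or range.

ROBOT

A 7-joint arm with a two-finger parallel gripper is mounted at the origin on the work surface. World frame = base frame: x ahead of the robot, y to its left, z up, the work surface at z = 0. Lengths are in m, angles in rad, forces in N, time in s.
With the tool pointing down it reaches from about 0.425 to 0.875 m from the base axis. Payload 8.4 kg.
Tool frame: the origin (TCP) lies between the finger pads; the fingertips stand 17 mm ahead of it and the grasp point (between the pads) lies 2 mm behind it; z points along the fingers, y is the line along which they close (so a half turn about z gives the same grasp; the last joint's range is limited). The gripper opens to 85 mm and grips with 20 to 120 N. Pads are 22 mm wide; open, the fingers measure 114 mm over their backs; the gripper's body (76 mm by 85 mm) begins 54 mm behind the grasp point. The pads swing forward as they close: fully open they stand 13 mm farther back than shut.
Start: joints at [1.004, 0.333, 0.04, 1.465, -0.013, 1.343, -0.059], TCP at [0.293, -0.58, 0.21] pointing down, gripper open.
Joint ranges: [-2.58, 2.58], [-0.38, 2.09], [-1.3, 1.39], [0.25, 2.4], [-1.5, 4.64], [0.08, 2.09], [-2.65, 2.65]. Speed limits (rad/s): [2.22, 2.22, 2.79, 2.79, 3.14, 3.14, 3.14].

INTERFACE

Orientations are given as a rotation vector (axis times angle).
In Python, from cell import move_ptp, move_l, move_joints, let_go, grasp, sleep, ik, capture, calibration, MotionError, finish_job, get_time, get_qpos, get_joint_vel, get_joint_efforts, get_tool_pos, get_orientation, get_ft_force, get_wrist_torque, get_width, get_grip_force gives the robot as it stands. The module is installed in compiled form; this text tells all that it offers. Calls block until the motion is done:
- move_ptp(position, orientation): joint-space move of the TCP to a pose.
- move_l(position, ori=None, velocity=0.15, max_force=None): straight line of the TCP; ori=None keeps the orientation; velocity is the mean speed in m/s. With max_force (N) it stops when the force on the tool has changed by that much, and returns True; else False.
- move_joints(angles): joint-space move.
- let_go() and grasp(): open the fingers fully, or close them until they stop; the grip force is fixed at half the most.
- sleep(seconds).
- ik(position, orientation): joint angles nearest the present ones, or None.
- capture(name): name is "scene" or "top"; returns (picture, depth): 400x640x3 uint8, red, green, blue; 400x640 float32, m along the optical axis (not along the pixel's ray), 0 where there is no reading.
- calibration(name): a dict with "vertical_fov" (degrees; the focal length in pixels is half the picture's height over the tangent of half this angle, whatever the lens; pixels are square), "cx", "cy" (the principal point, pixels), "R" (3x3) and "t" (3): a world point X has camera coordinates R X + t. Camera axes: x right, y down, z forward; pixel columns grow to the right and rows downward; lengths in m; the calibration is good to about 2 mm. A picture is of the moment at which its call begins. calibration takes no time and is no camera call.
A pose or a line that the arm cannot do raises MotionError and nothing moves.
- finish_job(): hands the job in; it is judged then, once.
Readings, each from a call of its own:
- get_time(): time.
- get_qpos(): joint angles.
- get_joint_vel(): joint speeds.
- get_joint_efforts(): joint torques, N m.
- get_tool_pos(): TCP position.
- get_orientation(): TCP orientation.
- get_ft_force(): force on the tool from outside, world axes, zero at the start.
- get_wrist_torque(): the same for the moment, N m.
- get_width(): finger opening in m.
- get_grip_force(): force on a finger pad.
Only numpy, scipy, OpenCV 4.12 (cv2) and the standard library are available. Lean on these libraries where they do the work, as an engineer would, in place of code of your own. Each camera call takes 0.05 s, during which the arm holds its last target. There are 200 camera calls.

## Working session

There is one attempt and no reset: what is moved stays moved. The work goes in short steps, each a Python script; the robot and the scene stay as the last script left them, time stands still between calls to the robot, and variables do not carry over. Pictures are saved under pics/ and viewed, at most 10 in all, crops included, and the job is handed in when it is done.

```bash
mkdir -p pics
python3 - <<'E'
from cell import *
import cv2,numpy as np
for n in("top","scene"):
    p,d=capture(n); cv2.imwrite(f"pics/{n}0.png",p[:,:,::-1]); np.save(f"{n}0.npy",d)
    c=calibration(n); print(n,c)
print(get_time(),get_orientation())
E
```

```text
top {'vertical_fov': 50.35272801569533, 'cx': 323.5589124085653, 'cy': 191.93727912565888, 'R': array([[ 0.02383859, -0.99877699, -0.04331572],
       [-0.9817525 , -0.01521154, -0.18955378],
       [ 0.18866306,  0.04704401, -0.98091443]]), 't': array([0.02732364, 0.5861325 , 0.68596869])}
scene {'vertical_fov': 51.367269313618785, 'cx': 323.92752572823645, 'cy': 201.1864485698919, 'R': array([[ 0.77319749,  0.6341399 ,  0.00567727],
       [ 0.40542395, -0.48740391, -0.77334911],
       [-0.4876444 ,  0.60025329, -0.63395499]]), 't': array([-0.45379171, -0.20951301,  1.1444234 ])}
0.1 [-3.05471739e+00 -7.27744471e-01  6.79277001e-04]
```

View pics/top0.png

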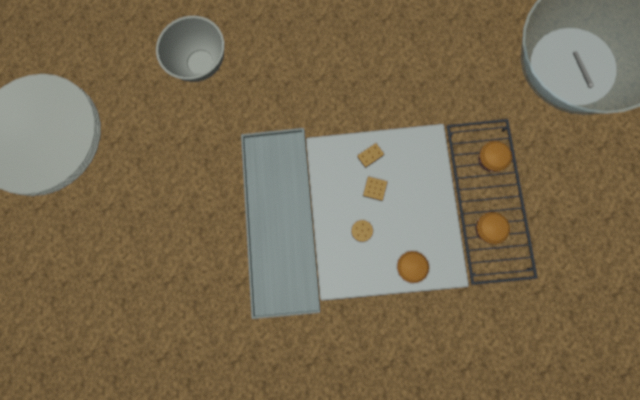

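View pics/scene0.png

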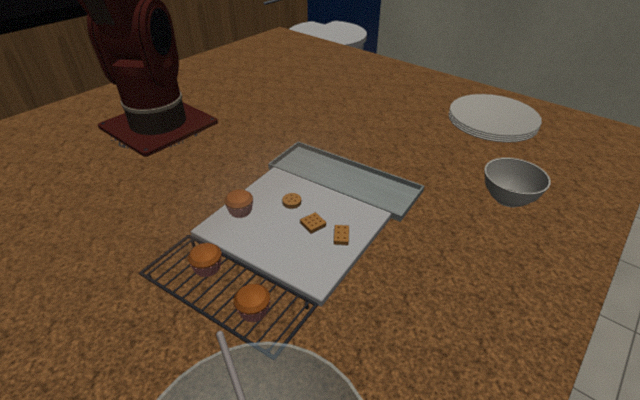

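The top view shows the tray on the image left (columns 245-318) and the rack on the right. The oblong is at (371,155), the square at (375,188), the disc at (362,231) and the board cupcake at (413,266). The scene view agrees with this. Next I'll measure positions.

```bash
cat > h.py <<'E'
from cell import *
import cv2,numpy as np
def cast(name,px,z):
    c=calibration(name); f=200/np.tan(np.radians(c["vertical_fov"])/2)
    px=np.atleast_2d(px).astype(float)
    r=np.c_[(px[:,0]-c["cx"])/f,(px[:,1]-c["cy"])/f,np.ones(len(px))]@c["R"]
    o=-c["R"].T@c["t"]; return o+r*((z-o[2])/r[:,2])[:,None]
def board(p):
    m=cv2.inRange(cv2.cvtColor(p,cv2.COLOR_RGB2HSV),(0,0,150),(180,40,255))
    cs,_=cv2.findContours(m,cv2.RETR_EXTERNAL,cv2.CHAIN_APPROX_NONE)
    cs=[c for c in cs if cv2.pointPolygonTest(c,(340,180),False)>=0]
    return max(cs,key=cv2.contourArea)
def golds(p):
    m=cv2.inRange(cv2.cvtColor(p,cv2.COLOR_RGB2HSV),(8,140,110),(25,255,255))
    m=cv2.morphologyEx(m,cv2.MORPH_CLOSE,np.ones((5,5)))
    cs,_=cv2.findContours(m,cv2.RETR_EXTERNAL,cv2.CHAIN_APPROX_NONE)
    return [c for c in cs if 150<cv2.contourArea(c)<2500 and 200<c[:,0,0].mean()<560 and 110<c[:,0,1].mean()<320]
E
python3 - <<'E'
from h import *
p=cv2.imread("pics/top0.png")[:,:,::-1].copy()
b=board(p); q=cast("top",b[:,0],.018)[:,:2]
r=cv2.minAreaRect((q*1000).astype(np.float32)); print("board",r)
for c in golds(p):
    a=cv2.contourArea(c); z=.03 
    w=(cast("top",c[:,0],z)[:,:2]*1000).astype(np.float32); r=cv2.minAreaRect(w)
    w2=(cast("top",c[:,0],.048)[:,:2]*1000).astype(np.float32)
    print(c[:,0].mean(0).round(),a,np.round(r[0],1),np.round(r[1],1),round(r[2],1),"z48",np.round(cv2.minEnclosingCircle(w2)[0],1))
d=np.load("top0.npy");C=calibration("top");f=200/np.tan(np.radians(C["vertical_fov"])/2)
for u,v in((400,150),(371,155),(375,188),(362,231),(413,266),(280,220)):
    X=C["R"].T@(np.array([(u-C["cx"])/f,(v-C["cy"])/f,1])*d[v,u]-C["t"]);print(u,v,X.round(4))
E
```

```text
board ((563.4152221679688, -68.58255004882812), (295.95977783203125, 256.2602233886719), 6.685568332672119)
[413. 267.] 661.0 [ 461.4 -117.3] [50.  49.5] 45.1 z48 [ 461.1 -114.7]
[493. 228.] 766.0 [ 530.3 -258.4] [54.3 55.4] 1.0 z48 [ 529.6 -252.4]
[496. 155.] 689.0 [ 663.  -268.3] [53.2 54.2] 86.7 z48 [ 657.4 -262.5]
400 150 [ 0.6739 -0.0993  0.0199]
371 155 [ 0.6606 -0.0451  0.0308]
375 188 [ 0.5993 -0.0525  0.0299]
362 231 [ 0.5213 -0.0297  0.0297]
413 266 [ 0.4614 -0.1129  0.0631]
280 220 [0.5413 0.121  0.0043]
```

```bash
cat >> h.py <<'E'
BC=np.array([.5634,-.0686]); TH=np.radians(6.7)
BX=np.array([np.cos(TH),np.sin(TH)]); BY=np.array([-BX[1],BX[0]])
def tob(w): w=np.atleast_2d(w)[:,:2]-BC; return np.c_[w@BX,w@BY]*1000   # board mm
def tow(bx,by): return BC+(bx*BX+by*BY)/1000
def bisc(p,z=.03,lim=240):
    h=cv2.cvtColor(p,cv2.COLOR_RGB2HSV); 
    m=cv2.inRange(h,(8,90,60),(32,255,255))
    vv,uu=np.mgrid[:400,:640]; b=tob(cast("top",np.c_[uu.ravel(),vv.ravel()],z))
    ok=((abs(b[:,0])<150)&(b[:,1]>-120)&(b[:,1]<lim)).reshape(400,640)
    m=cv2.morphologyEx(m*ok.astype(np.uint8),cv2.MORPH_CLOSE,np.ones((5,5)))
    cs,_=cv2.findContours(m,cv2.RETR_EXTERNAL,cv2.CHAIN_APPROX_NONE); out=[]
    for c in cs:
        if cv2.contourArea(c)<60: continue
        r=cv2.minAreaRect(tob(cast("top",c[:,0],z)).astype(np.float32))
        out.append((c[:,0].mean(0).round(),np.round(r[0],1),np.round(r[1],1),round(r[2],1)))
    return out
def R(th):  # tool x towards th (world)
    from scipy.spatial.transform import Rotation as Q
    return (Q.from_euler('z',th)*Q.from_euler('x',np.pi)).as_rotvec()
E
python3 - <<'E'
from h import *
p=cv2.imread("pics/top0.png")[:,:,::-1].copy()
print(p[188,375],p[150,400],p[60,300],p[220,280])
for o in bisc(p): print(o)
for s in(1,-1):
  for bx,by in((-60,-40),(100,-60),(100,200),(-60,200),(-40,-20)):
    q=ik(np.r_[tow(bx,by),.06],R(TH+s*np.pi/2)); print(s,bx,by,tow(bx,by).round(3),None if q is None else np.round(q,2))
E
```

```text
[146 118  70] [160 167 163] [115  95  61] [132 144 141]
(array([413., 267.]), array([-106.9,  -36.5]), array([52.4, 52. ]), 38.4)
(array([362., 230.]), array([-36.4,  43.5]), array([35.4, 33.7]), 84.4)
(array([375., 188.]), array([37.2, 12.2]), array([34.4, 34.9]), 69.6)
(array([370., 155.]), array([99.8, 13.1]), array([25.4, 41.3]), 28.6)
1 -60 -40 [ 0.508 -0.115] [ 0.54  0.24 -0.45  1.93  0.13  1.    0.15]
1 100 -60 [ 0.67  -0.117] [ 0.46  0.55 -0.48  1.53  0.27  1.13  0.04]
1 100 200 [0.639 0.142] [ 0.2   0.54 -0.65  1.59  0.35  1.13 -0.42]
1 -60 200 [0.48  0.123] [ 0.42  0.26 -0.85  1.97  0.23  1.01 -0.41]
1 -40 -20 [ 0.526 -0.093] [ 0.51  0.27 -0.47  1.9   0.14  1.01  0.09]
-1 -60 -40 [ 0.508 -0.115] [-0.87  0.45  1.23  1.99 -0.49  1.05 -2.44]
-1 100 -60 [ 0.67  -0.117] [-0.65  0.85  1.21  1.59 -0.82  1.29 -2.34]
-1 100 200 [0.639 0.142] [ 0.47  0.73 -1.1   1.57  0.67  1.26  2.52]
-1 -60 200 [0.48  0.123] [ 0.62  0.35 -1.09  1.96  0.36  1.04  2.63]
-1 -40 -20 [ 0.526 -0.093] [-0.89  0.49  1.23  1.96 -0.53  1.07 -2.45]
```

```bash
cat >> h.py <<'E'
def O(off=0): return R(TH+np.pi/2+np.radians(off))
def P(bx,by,z): return np.r_[tow(bx,by),z]
def look(n,arm=True):
    p,_=capture("top"); cv2.imwrite(f"pics/{n}.png",p[:,:,::-1])
    print(round(get_time(),2),"tcp b",tob(get_tool_pos())[0].round(1))
    for o in bisc(p): print(*o)
    return p
E
python3 - <<'E'
from h import *
grasp()
move_ptp(P(-36.5,0,.13),O()); move_l(P(-36.5,0,.055),velocity=.15)
t=move_l(P(-36.5,0,.022),velocity=.025,max_force=4)
print(t,get_tool_pos(),get_ft_force(),get_time(),get_width())
z=get_tool_pos()[2]+.003; np.save("z.npy",z)
move_l(P(-36.5,0,z),velocity=.05)
move_l(P(-36.5,43.5-20-11+30,z),velocity=.06)
look("disc1")
E
```

```text
False [ 0.52729488 -0.07287494  0.02217186] [-0.01880587  0.25789834  0.5219303 ] 5.0167 0.0001331184874434763
6.17 tcp b [-36.5  42. ]
```

View pics/disc1.png

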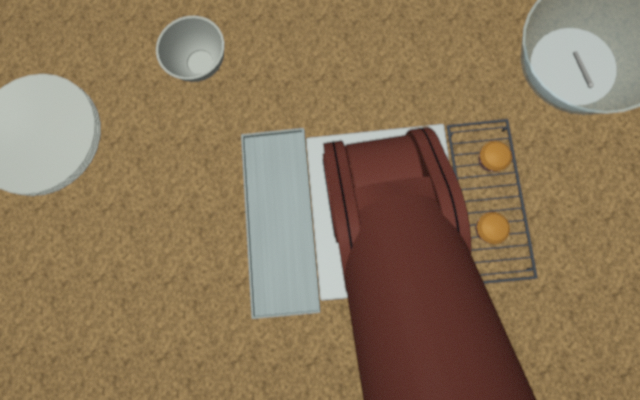

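The arm hides the board in the top view. The probe found no contact at TCP z = 0.022, so I'll check with the scene camera.

Run:
```python
from h import *
p,d=capture("scene"); print(get_tool_pos(),get_ft_force(),get_joint_efforts().round(1) if hasattr(get_joint_efforts(),'round') else get_joint_efforts())
c=p[130:290,180:420]; cv2.imwrite("pics/s1.png",cv2.resize(c,(720,480),interpolation=cv2.INTER_CUBIC)[:,:,::-1])
```

```text
[ 0.52223513 -0.03120026  0.02515783] [ 0.15625753 -0.32589449 -0.42811706] [ -0.2 -52.2  -4.9 -32.9   0.    0.    0. ]
```

View pics/s1.png

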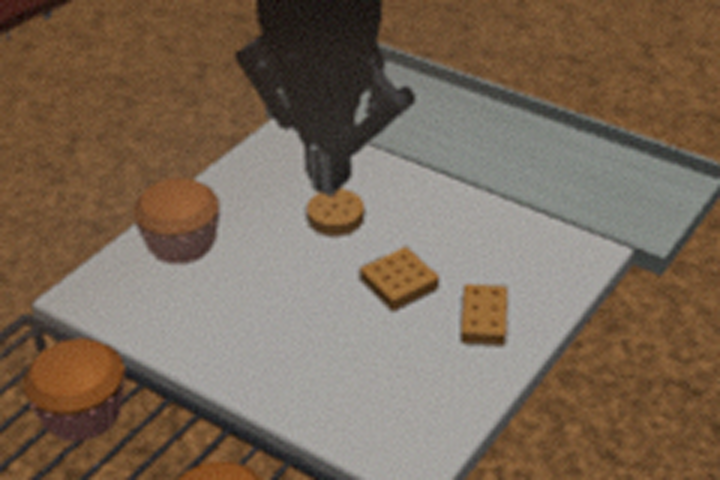

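Run:
```python
from h import *
C=calibration("scene");f=200/np.tan(np.radians(C["vertical_fov"])/2)
X=get_tool_pos()
for dz in(0,-.017,.013,.03):
    c=C["R"]@(np.array(X)+[0,0,dz])+C["t"]; print(dz,(c[:2]/c[2]*f+[C["cx"],C["cy"]]).round(1))
print(get_orientation(),O(),get_qpos())
p,d=capture("scene")
for v in range(165,210,3):
  u=290; print(v,p[v,u],(C["R"].T@(np.array([(u-C["cx"])/f,(v-C["cy"])/f,1])*d[v,u]-C["t"])).round(4))
print(cast("scene",[[291.7,199.5]],.03), tow(-36.4,43.5))
```

```text
0 [290.1 200.2]
-0.017 [290.4 206.5]
0.013 [289.8 195.2]
0.03 [289.4 188.6]
[ 2.08867490e+00  2.34656415e+00 -2.19436252e-04] [2.08783505e+00 2.34745590e+00 1.43740218e-16] [ 0.41195435  0.30149208 -0.49567558  1.94952244  0.17698066  0.93263034
 -0.05464655]
165 [36 37 29] [ 0.5408 -0.0444  0.1276]
168 [43 37 36] [ 0.5406 -0.0447  0.1209]
171 [43 36 35] [ 0.5397 -0.0442  0.1133]
174 [51 47 45] [ 0.5366 -0.0415  0.1035]
177 [44 41 38] [ 0.5373 -0.0427  0.0974]
180 [48 41 38] [ 0.5369 -0.0427  0.0901]
183 [52 46 44] [ 0.5313 -0.0376  0.0773]
186 [47 42 40] [ 0.5308 -0.0376  0.0697]
189 [50 53 46] [ 0.5318 -0.039   0.0636]
192 [51 50 49] [ 0.53   -0.0378  0.0544]
195 [110  84  57] [ 0.5156 -0.0238  0.0309]
198 [141  99  59] [ 0.52   -0.0288  0.0283]
201 [141 101  55] [ 0.5281 -0.0373  0.0299]
204 [136  98  53] [ 0.5331 -0.0429  0.0282]
207 [76 53 29] [ 0.5364 -0.0466  0.0245]
[[ 0.5275    -0.0316138  0.03     ]] [ 0.52217341 -0.02964389]
```

The tips actually hang about 25 mm above the reported TCP height, not 17 mm below it. The finger passed over the disc and the disc hasn't moved. I'll back off and probe the board by touch.

Run:
```python
from h import *
move_l(P(-36.5,42,.05),velocity=.1); move_l(P(-36.5,-5,.05),velocity=.15); move_l(P(-36.5,-5,.022),velocity=.1)
t=move_l(P(-36.5,-5,-.03),velocity=.025,max_force=4)
print(t,get_tool_pos(),get_ft_force(),get_time())
if t: np.save("z.npy",get_tool_pos()[2]+.003); move_l(P(-36.5,-5,np.load("z.npy")),velocity=.03)
p,d=capture("scene")
C=calibration("scene");f=200/np.tan(np.radians(C["vertical_fov"])/2)
c=C["R"]@np.array(get_tool_pos())+C["t"]; u,v0=np.round(c[:2]/c[2]*f+[C["cx"],C["cy"]]).astype(int)
for v in range(v0-18,v0+15,3): print(u,v,p[v,u],(C["R"].T@(np.array([(u-C["cx"])/f,(v-C["cy"])/f,1])*d[v,u]-C["t"])).round(4))
```

```text
True [ 0.52769235 -0.07782695 -0.00313525] [-1.14023178  0.46243738  6.80864502] 8.6917
277 204 [33 29 30] [ 0.5399 -0.0844  0.0583]
277 207 [20 18 20] [ 0.5401 -0.0852  0.0515]
277 210 [23 20 23] [ 0.5395 -0.0854  0.0438]
277 213 [20 18 17] [ 0.5389 -0.0855  0.0358]
277 216 [65 65 66] [ 0.5338 -0.0815  0.0225]
277 219 [166 166 161] [ 0.5364 -0.0846  0.0182]
277 222 [169 164 163] [ 0.5425 -0.0909  0.0181]
277 225 [160 159 155] [ 0.5489 -0.0974  0.0185]
277 228 [161 160 157] [ 0.5559 -0.1044  0.0197]
277 231 [164 163 162] [ 0.5603 -0.1091  0.018 ]
277 234 [165 161 160] [ 0.5663 -0.1152  0.0182]
```

```bash
sed -i 's/def bisc(p,z=.03,lim=240):/def bisc(p,z=.03,lim=240,name="top"):/; s/cast("top",np.c_\[uu/cast(name,np.c_[uu/; s/tob(cast("top",c\[:,0\],z))/tob(cast(name,c[:,0],z))/' h.py
cat >> h.py <<'E'
def slook(n):
    p,_=capture("scene"); cv2.imwrite(f"pics/{n}.png",cv2.resize(p[120:300,170:440],(810*8//9,480),interpolation=cv2.INTER_CUBIC)[:,:,::-1])
    print(round(get_time(),2),"tcp b",tob(get_tool_pos())[0].round(1),np.round(get_ft_force(),1))
    for o in bisc(p,name="scene"): print("  ",*o)
E
python3 - <<'E'
from h import *
z=float(np.load("z.npy"))
slook("a0")
for y in (45,85):
    move_l(P(-36.5,y,z),velocity=.08); slook(f"a{y}")
E
```

```text
9.06 tcp b [-36.6  -5. ] [ 0.2 -0.1 -0.8]
   [341. 234.] [105.3   8.2] [26.2 51.1] 30.1
   [313. 222.] [42.8  7.9] [40.8 43.7] 69.2
   [293. 202.] [-23.  39.] [44.8 26.2] 88.9
   [227. 205.] [-118.4  -37.8] [164.6  62.9] 89.7
9.88 tcp b [-36.5  44.4] [ 0.  -1.1 -0.7]
   [341. 234.] [105.2   8.2] [26.3 51. ] 30.1
   [313. 222.] [42.8  7.9] [41.  43.7] 69.2
   [304. 193.] [-25.7  76.7] [25.1 44.1] 34.1
   [234. 200.] [-115.3   -9.8] [220.3  69.3] 90.0
10.58 tcp b [-36.5  84.6] [-0.1  0.7  0.6]
   [341. 234.] [105.2   8.3] [26.2 51. ] 30.1
   [313. 222.] [42.8  7.9] [40.8 43.7] 69.2
   [314. 183.] [-25.7 116.4] [23.8 43.2] 33.1
   [234. 198.] [-121.3   -3.9] [232.1  57.3] 90.0
```

View pics/a85.png

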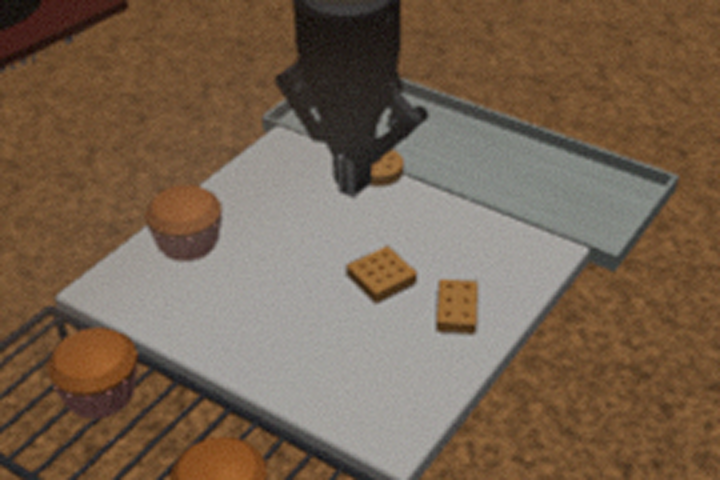

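The disc (crop 385,167) is squarely ahead of the fingers at the board edge and tracking straight. Next I'll push it into the tray and then start on the square.

```bash
cat > pushin.py <<'E'
from h import *
z=float(np.load("z.npy"))
def start(c,off,half):
    d=np.array([-np.sin(np.radians(off)),np.cos(np.radians(off))])
    a=c-d*(half+11+14); b=c-d*(half+11)
    move_ptp(P(*a,z+.07),O(off)); move_l(P(*a,z),velocity=.12); move_l(P(*b,z),velocity=.06)
E
python3 - <<'E'
from pushin import *
move_l(P(-36.5,164,z),velocity=.07); slook("b1")
move_l(P(-36.5,164,z+.07),velocity=.15)
c=np.array([38.,12.]); start(c,-20.4,19); slook("b2")
move_l(P(38,40,z),O(0),velocity=.05); slook("b3")
move_l(P(38,85,z),velocity=.07); slook("b4")
E
```

```text
11.91 tcp b [-36.5 163.4] [ 0.4 -0.1 -0.4]
   [341. 234.] [105.2   8.2] [26.3 51. ] 30.1
   [313. 222.] [42.8  7.9] [41.  43.7] 69.2
   [323. 177.] [-20.2 141.8] [35.3 44.6] 33.1
   [233. 198.] [-122.2   -6.1] [227.7  55.5] 90.0
14.52 tcp b [ 27.7 -15.9] [ 0.2 -0.3  0.3]
   [341. 234.] [105.2   8.2] [26.3 51. ] 30.1
   [315. 223.] [47.8  7.7] [42.7 34.7] 73.4
   [324. 177.] [-18.4 143. ] [30.5 44.8] 31.9
   [234. 199.] [-119.5   -6.1] [227.7  60.9] 90.0
15.86 tcp b [38.  39.5] [-0.3  0.6 -0.3]
   [341. 234.] [105.2   8.3] [26.2 51. ] 30.1
   [335. 209.] [56.1 63.2] [40.3 36.4] 64.0
   [234. 198.] [-117.5   -6.1] [227.7  64.9] 90.0
16.7 tcp b [38.  84.4] [ 0.1 -0.1  0.7]
   [341. 234.] [105.2   8.3] [26.2 51. ] 30.1
   [348. 197.] [ 59.  111.8] [37.2 49.1] 40.0
   [233. 198.] [-118.3   -6.1] [227.7  63.3] 90.0
```

View pics/b4.png

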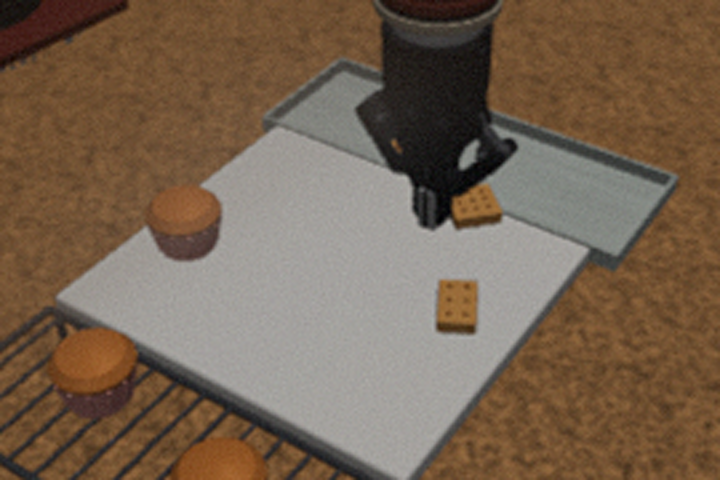

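The square (crop 476,205) has slipped to +x and turned. I'll back off and measure it again with a clear view.

Run:
```python
from pushin import *
move_l(P(38,76,z),velocity=.1); move_l(P(38,70,z+.09),velocity=.2)
move_ptp(np.r_[.50,-.33,z+.12],O()); look("c1"); slook("c2")
```

```text
18.92 tcp b [ -92.2 -250.3]
[413. 267.] [-106.9  -36.5] [52.4 52. ] 38.4
[295. 238.] [-37.3 162.2] [34.  33.8] 85.1
[317. 186.] [ 52.9 116.4] [36.9 36.4] 46.3
[370. 155.] [99.8 13.1] [25.8 41.6] 27.6
18.97 tcp b [ -92.2 -250.4] [ 0.4 -0.8  0.6]
   [341. 234.] [105.3   8.3] [26.  51.1] 30.1
   [347. 197.] [ 58.2 110.4] [38.3 47.1] 46.9
   [323. 177.] [-20.2 141.8] [35.3 44.6] 33.1
   [233. 198.] [-121.4   -5.5] [229.   57.1] 90.0
```

View pics/c1.png

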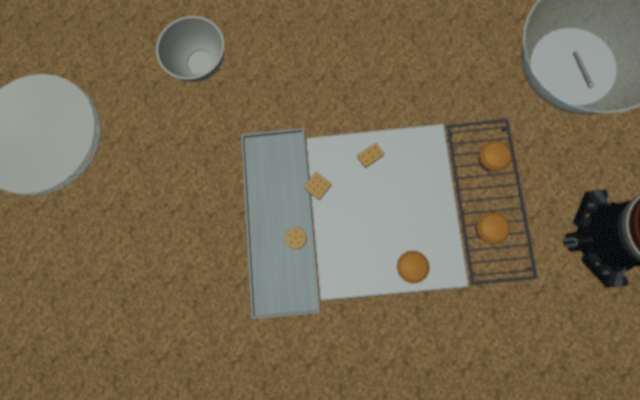

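The disc lies in the tray at (295,238). The square hangs at the edge at (317,186), turned about 45° to the board. I'll push it along its own face normal, which is stable. The oblong will then drift the opposite way into the free slot.

Run:
```python
from pushin import *
c=np.array([53.,116.4]); off=-43.7
move_ptp(P(30,60,z+.12),O(off))
start(c,off,19)
d=np.array([-np.sin(np.radians(off)),np.cos(np.radians(off))]); b=c-30*d
for s in (30,66): move_l(P(*(b+s*d),z),velocity=.06); slook(f"d{s}")
e=b+66*d
move_l(P(*e,z+.09),velocity=.2)
move_ptp(np.r_[.50,-.33,z+.12],O()); look("d2"); slook("d3")
```

```text
22.38 tcp b [ 52.8 116.2] [ 0.6 -0.  -0.2]
   [341. 234.] [105.2   8.3] [26.2 51.2] 30.1
   [361. 196.] [ 81.2 129.5] [46.7 29.3] 10.9
   [323. 177.] [-20.2 141.8] [35.3 44.6] 33.1
   [233. 198.] [-119.6   -6.1] [227.7  60.8] 90.0
23.18 tcp b [ 77.6 142.1] [ 0.2 -0.4 -0.2]
   [341. 234.] [105.2   8.2] [26.3 51. ] 30.1
   [375. 196.] [104.9 143.3] [37.1 45.4] 49.7
   [323. 177.] [-20.2 141.8] [35.3 44.6] 33.1
   [234. 197.] [-118.6   -3.9] [232.1  62.7] 90.0
25.43 tcp b [ -92.6 -250.9]
[413. 267.] [-106.9  -36.5] [52.4 52. ] 38.4
[295. 238.] [-37.3 162.2] [34.  33.8] 85.1
[290. 170.] [ 87.6 163.2] [35.6 34.9] 50.4
[370. 155.] [99.8 13.2] [25.3 41.5] 28.6
25.48 tcp b [ -92.6 -251. ] [ 0.8  0.2 -0.3]
   [341. 234.] [105.3   8.2] [26.2 51.1] 30.1
   [374. 196.] [104.9 143.2] [37.2 45.3] 50.1
   [323. 177.] [-20.2 141.8] [35.3 44.6] 33.1
   [233. 198.] [-121.8   -6.1] [227.7  56.4] 90.0
```

View pics/d3.png

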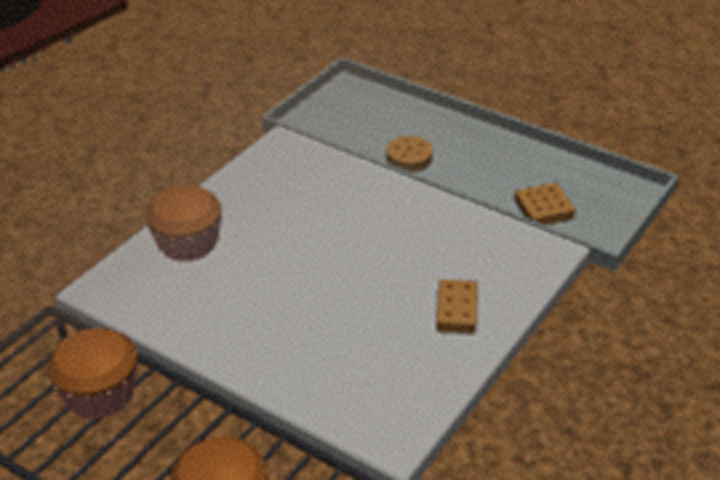

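Disc (crop 410,152) and square (crop 546,202) are both lying in the tray. For the oblong I'll push flush on its end, along its own axis, checking on the way.

Run:
```python
from pushin import *
c=np.array([99.8,13.2]); off=28.6
move_ptp(P(122,-40,z+.12),O(off))
start(c,off,22)
d=np.array([-np.sin(np.radians(off)),np.cos(np.radians(off))]); b=c-33*d
slook("e0")
for s in (40,80,110): move_l(P(*(b+s*d),z),velocity=.06); print("ideal",c+s*d); slook(f"e{s}")
```

```text
28.12 tcp b [115.7 -15.6] [ 0.1  0.1 -0.7]
   [374. 196.] [104.6 143.5] [37.2 44.8] 49.9
   [233. 198.] [-121.8   -6.1] [227.7  56.4] 90.0
ideal [80.65232568 48.31931902]
28.99 tcp b [96.6 18.7] [-0.5  0.8 -0.3]
   [377. 195.] [109.8 149.2] [21.8 45.4] 52.7
   [234. 198.] [-118.5   -5.5] [229.  63.] 90.0
ideal [61.50465136 83.43863803]
29.86 tcp b [77.5 53.9] [-0.5 -0.4  0.9]
   [376. 197.] [111.3 144.2] [46.6 36.1] 84.4
   [233. 198.] [-119.5   -6.1] [227.7  61. ] 90.0
ideal [ 47.14389563 109.7781273 ]
30.56 tcp b [63.1 80.4] [ 0.   0.3 -1. ]
   [374. 196.] [104.4 142.6] [38.9 45.4] 50.6
   [234. 198.] [-119.5   -6.1] [227.7  61. ] 90.0
```

View pics/e110.png

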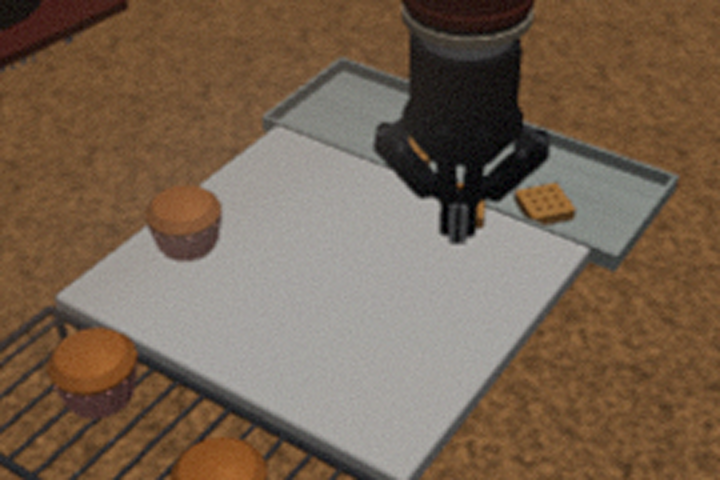

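The fingers mostly hide the oblong (crop about 478,210), which is still ahead of them. There's time for a clear look.

Run:
```python
from pushin import *
off=28.6;d=np.array([-np.sin(np.radians(off)),np.cos(np.radians(off))]); t=tob(get_tool_pos())[0]
move_l(P(*(t-8*d),z),velocity=.1); move_l(P(*(t-14*d),z+.09),velocity=.2)
move_ptp(np.r_[.50,-.33,z+.12],O(off)); look("f1"); slook("f2")
```

```text
32.81 tcp b [ -92.1 -250.4]
[413. 267.] [-106.9  -36.5] [52.4 52. ] 38.4
[295. 238.] [-37.3 162.2] [34.  33.8] 85.1
[317. 188.] [ 48.6 115.1] [26.5 41.7] 26.8
[290. 170.] [ 87.4 163.2] [35.5 35.1] 51.9
32.86 tcp b [ -92.2 -250.5] [ 0.3  0.2 -0.6]
   [374. 196.] [104.4 142.2] [39.3 45.4] 52.4
   [345. 196.] [ 53.8 108.8] [26.7 51. ] 29.8
   [323. 177.] [-20.2 141.8] [35.3 44.6] 33.1
   [234. 198.] [-116.3   -6.1] [227.7  67.3] 90.0
```

Run:
```python
from pushin import *
c=np.array([48.6,115.1]); off=27.
d=np.array([-np.sin(np.radians(off)),np.cos(np.radians(off))])
move_ptp(P(*(c-60*d),z+.12),O(off))
start(c,off,22); b=c-33*d
move_l(P(*(b+66*d),z),velocity=.06); slook("g0")
move_l(P(*(b+66*d),z+.09),velocity=.2)
move_ptp(np.r_[.50,-.33,z+.12],O()); look("g1"); 
p,dep=capture("top")
print("at z=.015"); 
for o in bisc(p,z=.015): print(*o)
C=calibration("top");f=200/np.tan(np.radians(C["vertical_fov"])/2)
for o in bisc(p):
    u,v=o[0].astype(int); vv,uu=np.mgrid[v-8:v+9:4,u-8:u+9:4]; D=dep[vv,uu].ravel()
    X=(np.c_[(uu.ravel()-C["cx"])/f,(vv.ravel()-C["cy"])/f,np.ones(25)]*D[:,None]-C["t"])@C["R"]
    print(u,v,"heights mm",(X[:,2]*1000).round().reshape(5,5).tolist())
slook("g2")
```

```text
36.94 tcp b [ 33.8 144. ] [ 0.7 -0.4 -0.7]
   [374. 196.] [104.7 143. ] [37.5 44.9] 52.4
   [323. 177.] [-20.3 141.8] [35.2 44.8] 31.9
   [233. 199.] [-117.1   -6.1] [227.7  65.6] 90.0
39.13 tcp b [ -92.2 -250.4]
[413. 267.] [-106.9  -36.5] [52.4 52. ] 38.4
[295. 238.] [-37.3 162.2] [34.  33.8] 85.1
[292. 204.] [ 23.7 163.7] [25.6 40.5] 23.8
[290. 170.] [ 87.6 163.3] [35.5 34.9] 50.6
at z=.015
[413. 267.] [-106.9  -38.9] [53.4 53. ] 38.4
[295. 238.] [-35.9 163.7] [34.6 34.5] 85.1
[292. 204.] [ 26.3 165.1] [25.9 41.1] 23.9
[290. 170.] [ 91.5 164.8] [36.3 35.6] 50.4
413 267 heights mm [[59.0, 59.0, 58.0, 59.0, 58.0], [58.0, 61.0, 63.0, 60.0, 59.0], [60.0, 61.0, 61.0, 63.0, 59.0], [56.0, 63.0, 63.0, 61.0, 59.0], [57.0, 60.0, 59.0, 60.0, 59.0]]
295 238 heights mm [[6.0, 14.0, 15.0, 16.0, 16.0], [17.0, 15.0, 14.0, 15.0, 14.0], [15.0, 16.0, 15.0, 14.0, 16.0], [14.0, 16.0, 14.0, 15.0, 15.0], [2.0, 16.0, 16.0, 17.0, -0.0]]
292 204 heights mm [[5.0, 1.0, 14.0, 13.0, 13.0], [15.0, 14.0, 17.0, 16.0, 12.0], [18.0, 16.0, 14.0, 15.0, 15.0], [14.0, 17.0, 12.0, 14.0, 6.0], [14.0, 15.0, 10.0, 3.0, 5.0]]
290 170 heights mm [[3.0, 19.0, 16.0, 12.0, 2.0], [18.0, 14.0, 15.0, 12.0, 17.0], [15.0, 17.0, 13.0, 14.0, 15.0], [13.0, 13.0, 17.0, 16.0, 9.0], [4.0, 13.0, 15.0, 14.0, 1.0]]
39.23 tcp b [ -92.5 -250.8] [0.  0.2 0.1]
   [374. 196.] [105.  143.3] [36.8 45.6] 51.5
   [348. 186.] [ 41. 142.] [26.5 52.5] 24.6
   [323. 177.] [-20.2 141.8] [35.3 44.6] 33.1
   [233. 198.] [-121.6   -6.1] [227.7  56.8] 90.0
```

View pics/g2.png

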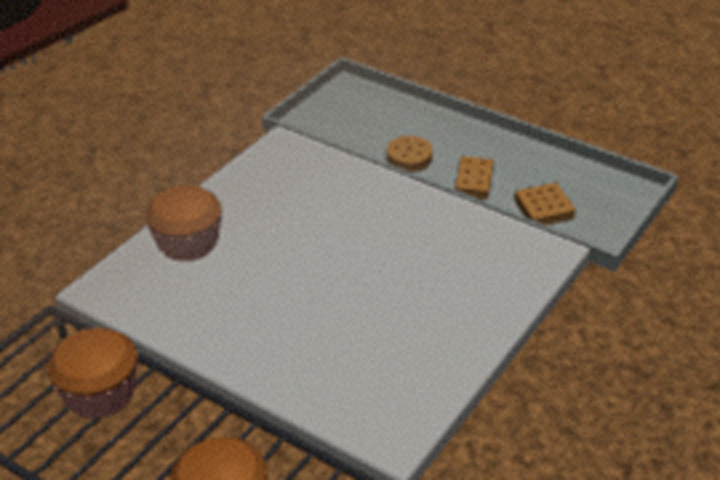

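All three biscuits lie flat in the tray at crop (410,152), (475,175) and (546,202). Their tops are at 15 mm, as they should be on the 3 mm floor. The cupcakes haven't moved and the arm is clear.

```bash
python3 -c "
from cell import *
print(finish_job(),get_time())"
```

```text
the job is handed in; nothing more can be done
the job is handed in; nothing more can be done
```

All three biscuits were swept off the board and lie flat in the tray, the cupcakes were not moved, and the job was handed in at about 39 s of the 72 s allowed.

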